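# Clear the cartons and draw the slide cassette

## Task

Two closed cartons have been parked on top of the slide cassette in its dock: stack both squarely on the third, matching carton that stands on the worktop, setting them down without dropping them and leaving that bottom carton where it is. Then pinch the cassette's two opposed side catches together with the fingers, lift the cassette straight up out of the dock and finish while holding it there, still, level and with the catches pinched, about 12 cm above its seat over the dock, with nothing else touching it. Do not force it out with a catch unpressed, and do not disturb the beaker, the petri dish or the brown bottle.

Things in the scene. Friction and masses are not known exactly. Their poses are not given: they have to be found in the camera images.
- dock: grey dock fixed to the worktop, base 130 (x) x 110 (y) x 8 mm; origin at the centre of its underside, z up. Seat at z = 8 mm. End guides at both x ends, up to z = 38 mm, wrap the cassette corners with 1 mm play. At the middle of each long side a steel post with an inward lip over a catch hook: x -22 to 22, y 29.5 to 42 either side, lip z 29 to 37 mm. Yaw within 0.45 rad.
- cassette: white slide cassette, 84 (x) x 36 (y) x 74 mm high, about 0.2 kg; origin at the centre of its underside, z up, axes as the dock; underside on the seat. On each long side (+y, -y) a grey sprung catch: thumb pad 30 mm along x, 50 to 70 mm above the underside; outer faces of the pads 62 mm apart free, 50 mm pressed. A hook low on each reaches 3.5 mm under the lip, 1 mm play in height.
- catch_left (a joint): travel of the catch on the cassette's +y side: 0 = free (latched), 0.006 m = fully pressed in to its stop; the hook clears the lip beyond 0.0035. Spring 1.5 N at the start, 4.5 N fully pressed; it springs back out.
- catch_right (a joint): the same for the catch on the cassette's -y side
- catch_left_pad (a point): middle of the outer face of the +y catch's thumb pad, 60 mm above the cassette's underside
- catch_right_pad (a point): middle of the outer face of the -y catch's thumb pad, 60 mm above the cassette's underside
- carton_base: printed white and lime-green closed carton, 63 (its x) x 120 (its y) x 45 mm high, about 0.1 kg, smooth sides; origin at the centre of its underside, z up. Stands alone on the worktop to the right of the dock: the bottom of the column.
- carton_low: printed white and lime-green closed carton, 63 (its x) x 120 (its y) x 45 mm high, about 0.1 kg, smooth sides; origin at the centre of its underside, z up. Rests on the cassette, its long side roughly along the cassette's x, and overhangs the catches.
- carton_top: printed white and lime-green closed carton, 63 (its x) x 120 (its y) x 45 mm high, about 0.1 kg, smooth sides; origin at the centre of its underside, z up. Rests on carton_low, roughly in line with it.
- beaker: clear beaker, 54 mm diameter, 70 mm high, standing behind the work; origin at the centre of its underside; leave alone
- petri: closed petri dish, 61 mm diameter, 13 mm high, lying behind the work; origin at the centre of its underside; leave alone
- amber_bottle: brown bottle with a black cap, 52 mm diameter, 114 mm high, standing to the right of the column; origin at the centre of its underside; leave alone
Things that resemble listed ones, but are neither listed nor needed, are in the scene too. What is shaped like the cassette but red or turquoise is not meant.

How it is judged (in metres and radians):
On the way, in this order (a step that is already met when the one before it is completed fails the run):
1. both parked cartons stand squarely in one column on the bottom carton, let go, the cassette still in its seat (((horizontal distance between each of carton_top, carton_low and carton_base below 0.012 m and angle between the x axis of each of carton_top, carton_low and the x axis of carton_base, either way round below 0.14 rad and height (world z) of carton_top between 0.039 and 0.051 m and height (world z) of carton_low between 0.084 and 0.096 m) or (horizontal distance between each of carton_low, carton_top and carton_base below 0.012 m and angle between the x axis of each of carton_low, carton_top and the x axis of carton_base, either way round below 0.14 rad and height (world z) of carton_low between 0.039 and 0.051 m and height (world z) of carton_top between 0.084 and 0.096 m)) and angle between carton_base's own z axis and vertical below 0.1 rad and height (world z) of carton_base below 0.006 m and contact force between the fingers and carton_top below 0.1 N and linear speed of each of carton_top, carton_low, carton_base below 0.03 m/s and contact force between the fingers and carton_low below 0.1 N and contact force between the fingers and carton_base below 0.1 N and z of cassette in the frame of dock below 0.014 m), for 0.2 s.
2. the fingers press both catches in, the cassette still in its seat (value of joint each of catch_left, catch_right above 0.004 m and contact force between the fingers and cassette above 3 N and z of cassette in the frame of dock below 0.014 m), for 0.1 s.
At the end, for the whole second after the job is handed in: fingers hold the cassette, both catches in over 4 mm, underside over 80 mm above its seat, within 50 mm of the dock centre, tilt under 0.15 rad, still, free of dock and cartons; the cartons stand in one column, each within 12 mm and 0.14 rad of the bottom one, at rest, let go (value of joint each of catch_left, catch_right above 0.004 m and contact force between the fingers and cassette above 3 N and z of cassette in the frame of dock above 0.088 m and horizontal distance between cassette and dock below 0.05 m and angle between cassette's own z axis and vertical below 0.15 rad and linear speed of each of cassette, carton_top, carton_low, carton_base below 0.03 m/s and contact force between cassette and dock below 0.05 N and contact force between cassette and carton_base below 0.05 N and contact force between cassette and carton_low below 0.05 N and contact force between cassette and carton_top below 0.05 N and ((horizontal distance between each of carton_top, carton_low and carton_base below 0.012 m and angle between the x axis of each of carton_top, carton_low and the x axis of carton_base, either way round below 0.14 rad and height (world z) of carton_top between 0.039 and 0.051 m and height (world z) of carton_low between 0.084 and 0.096 m) or (horizontal distance between each of carton_low, carton_top and carton_base below 0.012 m and angle between the x axis of each of carton_low, carton_top and the x axis of carton_base, either way round below 0.14 rad and height (world z) of carton_low between 0.039 and 0.051 m and height (world z) of carton_top between 0.084 and 0.096 m)) and angle between carton_base's own z axis and vertical below 0.1 rad and height (world z) of carton_base below 0.006 m and contact force between the fingers and carton_top below 0.1 N and contact force between the fingers and carton_low below 0.1 N and contact force between the fingers and carton_base below 0.1 N); the arm keeps its last pose, push and grip.
It fails at once if the cassette is forced up out of its dock with a catch not pressed in (z of cassette in the frame of dock above 0.014 m and value of joint any of catch_left, catch_right below 0.002 m).
It fails at once if the bottom carton is pushed more than 3 cm from its place (distance of carton_base from where it was at the start of the episode above 0.03 m).
It fails at once if a parked carton is dropped (falls free for more than about 8 mm) ((contact force between carton_top and anything else below 0.01 N and linear speed of carton_top above 0.4 m/s) or (contact force between carton_low and anything else below 0.01 N and linear speed of carton_low above 0.4 m/s)).
It fails at once if the beaker, petri dish or brown bottle is moved more than 2 cm or tipped (distance of any of beaker, petri, amber_bottle from where it was at the start of the episode above 0.02 m or angle between any of beaker, petri, amber_bottle's own z axis and vertical above 0.3 rad).
It also fails if it takes over 72 s, if anything falls off the work surface, if the arm or the gripper's body presses on something with over 40 N, if the wrist force passes 120 N, or if a joint passes its speed limit or range.

## Robot

A 6-joint arm with a two-finger parallel gripper is mounted at the origin on a cart in front of the work surface, level with it; the furniture and walls round the work are solid. World frame = base frame: x ahead of the robot, y to its left, z up, the work surface at z = 0. Lengths are in m, angles in degrees, forces in N, time in s.
With the tool pointing down it reaches from about 0.4 to 0.825 m from the base axis. Payload 7 kg.
Tool frame: the origin (TCP) lies at the very end of the fingers, on their centre line; the grasp point (between the pads) lies 19 mm behind it; z points along the fingers, y is the line along which they close (so a half turn about z gives the same grasp; the last joint's range is limited). The gripper opens to 88 mm and grips with 3 to 60 N. Pads are 19 mm wide; open, the fingers measure 130 mm over their backs; the gripper's body (78 mm by 193 mm) begins 47 mm behind the grasp point.
Start: joints at [83.6, 20.546, 0.682, 0, -70.136, -16.507], TCP at [0.263, 0.622, 0.227] pointing down, gripper open.
Joint ranges: [-176.03, 176.03], [-82.01, 121.73], [-58.28, 71.71], [-173.87, 95.51], [-174.79, -0.11], [-173.66, 173.66]. Speed limits (degrees/s): [136.94, 136.94, 172.46, 180, 180, 180].

## Interface

Orientations are given as [roll, pitch, yaw] about the fixed x, y, z axes, in that order (R = Rz(yaw) Ry(pitch) Rx(roll)).
In Python, from plant import get_obs, snapshot, camera_params, close_job, boxes_of, cut_out, landmark_of gives the robot as it stands.
- The arm moves only by the shell command python3 -m inch 'ROWS' [OPENING]. ROWS is text: rows parted by semicolons, each of 6 numbers parted by spaces: the shift along the tool's x, y, z in units of 30 cm (1.0 is 30 cm), then the turn, a rotation vector about the tool's x, y, z in units of pi rad (1.0 is pi rad). A call has 1 to 10 rows; each row is the pose to reach, as a shift and turn from the pose commanded when the call began, along the tool's axes at that moment, turning the shorter way round; what a row does not reach only later rows make up. A row lasts 1/12 s, in which the tool goes at most 41.7 mm and 7.16 degrees, less where a joint would pass 70% of its speed; a pose out of reach is approached as far as the arm can. A call with a number of a shift or a turn outside -1 to 1 is refused whole. A call with a gripper value outside its range is refused whole. OPENING is the closure, from -1 (fully open) to 1 (shut), set as the call begins (- or left out, the last holds). The fingers move at their own pace and stop on an object; the grip force is fixed at half the most. Time passes only in rows, so rows that repeat a pose let the fingers close. It gives the time, the measured TCP pose, the force, the opening and the grip force at its end, in the units of the state.
- get_obs(): the state, without advancing time (a new reading comes with each control period).
- snapshot(name): name is "scene" or "top" or "wrist"; returns the picture (480x640x3 uint8, red, green, blue); there is no depth.
- camera_params(name): a dict with "mtx" (3x3 intrinsics, pixels), "k1" (the pictures are not rectified: a ray, as slopes to the right and down, at radius r is drawn at 1 + k1 r^2 times it, then the intrinsics apply), "rvec" (rotation vector, rad) and "tvec" (3), from world to camera coordinates, as OpenCV has them. Camera axes: x right, y down, z forward; pixel columns grow to the right and rows downward; lengths in m; the calibration is good to about 2 mm. A picture is of the moment at which its call begins: read the wrist's pose just before it. camera_params takes no time and is no camera call; for the wrist camera it gives the pose at the moment of the call.
- close_job(): hands the job in; it is judged then, once.
Trained networks look in the newest picture that a camera, given by its name, has taken for a name from the list of things; names that differ only in an ending like _2 or _b are one class to them, and where a whole thing is asked for, a point or a joint stands for the part that bears it (a point fixed in the world has none). Each returns a list of dicts, best first, with "p" (0 to 1); they miss things now and then, are a little off and sometimes report something else, mostly with a low value. They report only what shows in the picture. A call takes as long as a camera call. They do not tell look-alikes from the thing itself.
- boxes_of(camera, thing): "rect" ([left, top, width, height] in pixels, round what is visible of it).
- cut_out(camera, thing): "pixels" (480x640 bool, what is visible of it) and "rect" ([left, top, width, height] in pixels, round what is visible of it).
- landmark_of(camera, thing): "uv" ([column, row] in pixels: a listed point, or the origin of a listed thing).
The state is a dict: "clock": time; "joint_pos": joint angles; "qvel": joint speeds; "tau": joint torques, N m; "tool_pos": TCP position; "orientation": TCP orientation; "force": force on the tool from outside, world axes, zero at the start; "moment": the same for the moment, N m; "opening": finger opening in m; "gripper_force": force on a finger pad.
Only numpy, scipy, OpenCV 4.12 (cv2) and the standard library are available. Lean on these libraries where they do the work, as an engineer would, in place of code of your own. Each camera call takes 0.05 s, during which the arm holds its last target. There are 200 camera calls.

## Working session

There is one attempt and no reset: what is moved stays moved. The work goes in short steps, Python scripts to look and compute and a shell command to move; the robot and the scene stay as the last step left them, time stands still between calls to the robot, and variables do not carry over. Pictures are saved under pics/ and viewed, at most 10 in all, crops included, and the job is handed in when it is done.

```bash
ls; mkdir -p pics
python3 - <<'E'
from plant import *
import cv2
o=get_obs(); print({k:o[k] for k in('clock','tool_pos','orientation','opening','force')})
ims=[]
for c in('scene','top'):
    im=snapshot(c); ims.append(im)
    p=camera_params(c); print(c,p)
    for t in('dock','cassette','carton_base','carton_low','carton_top','amber_bottle','beaker','petri','catch_left_pad','catch_right_pad'):
        print(t,[(b['rect'],round(b['p'],2)) for b in boxes_of(c,t)][:4],[([round(x) for x in b['uv']],round(b['p'],2)) for b in landmark_of(c,t)][:4])
    cv2.imwrite(f'pics/{c}0.png',im[:,:,::-1])
E
```

```text
pics
{'clock': 0.0, 'tool_pos': array([0.26255756, 0.62130681, 0.2256189 ]), 'orientation': array([ 1.79902654e+02, -9.90352981e-03, -2.29108380e+01]), 'opening': 0.08756838784963444, 'force': array([0.5309105 , 0.12065093, 1.13434423])}
scene {'mtx': array([[548.54939562,   0.        , 314.83794009],
       [  0.        , 548.54939562, 241.6240681 ],
       [  0.        ,   0.        ,   1.        ]]), 'k1': -0.05791121414289111, 'rvec': array([ 1.93795389, -0.75491703,  0.45230735]), 'tvec': array([-0.62053441,  0.16258443,  1.07028057])}
dock [([220.6, 236.7, 61.5, 30.8], 0.73), ([220.3, 203.9, 59.2, 26.7], 0.15)] [([253, 253], 0.59)]
cassette [([315.3, 292.0, 45.6, 56.5], 0.89), ([232.2, 222.6, 37.6, 34.6], 0.66), ([345.9, 262.9, 32.1, 50.2], 0.6), ([366.3, 311.2, 31.8, 68.9], 0.58)] [([252, 247], 0.83), ([336, 338], 0.71), ([366, 299], 0.7)]
carton_base [([261.0, 260.2, 62.8, 51.5], 0.85)] [([290, 295], 0.56)]
carton_low [([220.1, 205.3, 58.4, 23.6], 0.77)] [([250, 225], 0.57)]
carton_top [([224.5, 178.4, 56.9, 33.6], 0.8), ([363.6, 311.9, 35.9, 66.8], 0.67)] [([255, 203], 0.8)]
[... 1072 characters left out ...]
[([297.0, 259.8, 53.1, 24.8], 0.96)] [([319, 271], 0.8), ([239, 253], 0.65)]
carton_low [([215.5, 234.8, 45.4, 48.4], 0.63)] [([240, 253], 0.78), ([434, 283], 0.61)]
carton_top [([209.6, 217.8, 48.3, 57.6], 0.74), ([424.6, 274.0, 31.1, 24.2], 0.49)] [([235, 249], 0.64)]
amber_bottle [([426.4, 274.5, 27.4, 24.5], 0.87)] [([434, 285], 0.89), ([253, 261], 0.47)]
beaker [([288.2, 192.0, 24.2, 24.0], 0.88)] [([302, 208], 0.7)]
petri [([342.3, 178.3, 22.0, 26.3], 0.85)] [([244, 257], 0.74), ([353, 194], 0.55), ([320, 273], 0.25)]
catch_left_pad [([369.8, 218.8, 12.8, 8.8], 0.48)] [([380, 220], 0.5), ([395, 297], 0.45)]
catch_right_pad [] [([364, 243], 0.53), ([392, 271], 0.42), ([250, 262], 0.39)]
```

Run:
```python
import cv2
a=cv2.imread('pics/scene0.png')[165:390,200:420]; b=cv2.imread('pics/top0.png')[165:315,190:470]
cv2.imwrite('pics/a.png',cv2.resize(a,None,fx=2.6,fy=2.6,interpolation=cv2.INTER_CUBIC)); cv2.imwrite('pics/b.png',cv2.resize(b,None,fx=2.8,fy=2.8,interpolation=cv2.INTER_CUBIC))
```

```text
(no output)
```

View pics/a.png

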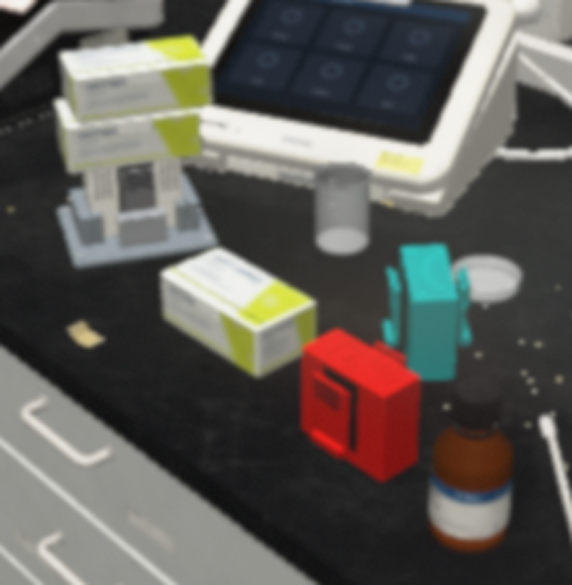

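View pics/b.png

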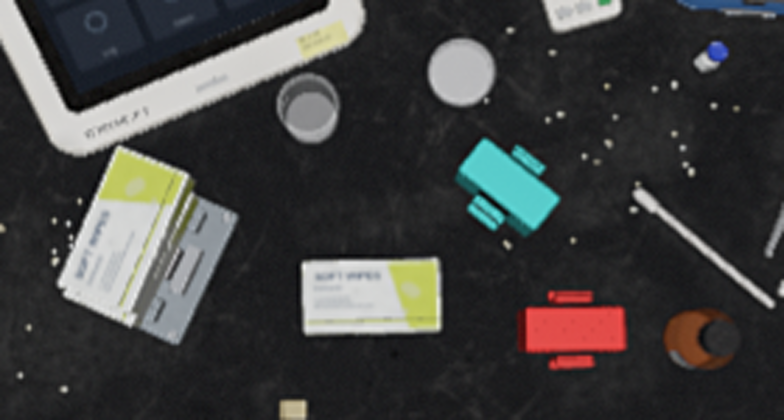

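The scene crop shows the stack on the white cassette in the dock at scene (252,215)/top (238,252), and carton_base at (290,285)/(323,272). Of the cassette-like things, red (338,320), turquoise (363,288) and white under the cartons (252,240), only the white one fits the description, because it sits in the dock.

```bash
cat > h.py <<'E'
import numpy as np, cv2
from plant import *
from scipy.optimize import minimize
def proj(P,c):
    X=np.asarray(P,float)@cv2.Rodrigues(c['rvec'])[0].T+c['tvec']
    s=X[:,:2]/X[:,2:]; s=s*(1+c['k1']*(s**2).sum(1,keepdims=True))
    return s@np.diag(c['mtx'])[:2]*np.eye(1) + c['mtx'][:2,2] if 0 else s*np.diag(c['mtx'])[:2]+c['mtx'][:2,2]
def box(x,y,z,yaw,dx=.063,dy=.12,dz=.045):
    c,s=np.cos(yaw),np.sin(yaw)
    return np.array([[x+c*a-s*b,y+s*a+c*b,z+h] for a in(-dx/2,dx/2) for b in(-dy/2,dy/2) for h in(0,dz)])
S=4
def hull(P,c):
    m=np.zeros((480*S,640*S),np.uint8)
    h=cv2.convexHull(((proj(P,c)+.5)*S).astype(np.float32))
    cv2.fillConvexPoly(m,h.round().astype(np.int32),1); return m
def up(m): return cv2.resize(m.astype(np.uint8),None,fx=S,fy=S,interpolation=cv2.INTER_NEAREST)
def fit(views,x0,free_z=True,occ=None,**k):
    """views: list of (mask,cam); x0=(x,y,z,yaw); occ: pose box standing in front"""
    M=[(up(m),c) for m,c in views]; O=[1-hull(box(*occ),c) if occ is not None else 1 for m,c in views]
    def f(q,full=False):
        p=[q[0],q[1],q[2] if free_z else x0[2],q[3]]
        l=[]
        for (m,c),o in zip(M,O):
            h=hull(box(*p,**k),c)*o; l.append(1-(h&m).sum()/max(1,(h|m).sum()))
        return l if full else sum(l)
    x0=np.array(x0,float); q=x0
    for sc in(1,.3):
        sim=np.vstack([q]+[q+sc*np.eye(4)[i]*[.02,.02,.01,.12][i] for i in range(4)])
        q=minimize(f,q,method='Nelder-Mead',options=dict(initial_simplex=sim,xatol=1e-4,fatol=1e-4,maxiter=250)).x
    return q,f(q,True)
def ray(uv,c):
    d=cv2.undistortPoints(np.array([[uv]],float),c['mtx'],np.array([c['k1'],0,0,0.]))[0,0]
    R=cv2.Rodrigues(c['rvec'])[0]; return -R.T@c['tvec'], R.T@np.r_[d,1]
def onz(uv,c,z):
    o,d=ray(uv,c); return o+d*(z-o[2])/d[2]
E
python3 - <<'E'
from h import *
np.set_printoptions(precision=4,suppress=True)
C={n:camera_params(n) for n in('scene','top')}
for n in C: snapshot(n)
g={'carton_base':((323,272),.022),'carton_top':((234,246),.15),'carton_low':((238,255),.105)}
R={}
for t in('carton_top','carton_base','carton_low'):
    V=[]
    for n in C:
        L=cut_out(n,t); print(t,n,[(l['rect'],round(l['p'],2)) for l in L][:2]); V.append((L[0]['pixels'],C[n]))
    p=onz(g[t][0],C['top'],g[t][1]); z=g[t][1]-.022
    R[t]=fit(V,[p[0],p[1],z,(0 if t=='carton_base' else 1.15)],occ=R.get('carton_top') if t=='carton_low' else None)
    print(t,R[t]); R[t]=R[t][0]
import json; json.dump({k:list(v) for k,v in R.items()},open('r.json','w'))
for n,uv in(('bottle',(434,285)),('beaker',(302,208)),('petri',(353,194)),('device corner',(216,217)),('red',(393,283))): print(n,onz(uv,C['top'],.0))
for k,uv in(('dock',(252,253)),): print(onz(uv,C['scene'],0),onz((243,258),C['top'],0))
E
```

```text
carton_top scene [([225.6, 178.5, 55.3, 33.4], 0.71)]
carton_top top [([210.8, 217.0, 47.1, 60.0], 0.75)]
carton_top (array([ 0.5483, -0.1049,  0.1278,  1.1515]), [np.float64(0.04668850924409085), np.float64(0.08564250081928415)])
carton_base scene [([261.2, 259.2, 61.8, 50.5], 0.79), ([319.7, 225.8, 20.9, 37.6], 0.35)]
carton_base top [([296.4, 257.4, 53.1, 28.1], 0.69)]
carton_base (array([ 0.4964, -0.3008, -0.0003, -0.0014]), [np.float64(0.06323199797960666), np.float64(0.03473071467005817)])
carton_low scene [([219.5, 203.1, 62.0, 28.2], 0.82), ([318.7, 226.2, 22.7, 37.9], 0.54)]
carton_low top [([213.3, 234.3, 47.3, 50.2], 0.48)]
carton_low (array([ 0.541 , -0.101 ,  0.0822,  1.1215]), [np.float64(0.08506429277942629), np.float64(0.23398661567877632)])
bottle [ 0.4537 -0.5845  0.    ]
beaker [ 0.6589 -0.2523  0.    ]
petri [ 0.6928 -0.3854  0.    ]
device corner [ 0.6399 -0.0295  0.    ]
red [ 0.4607 -0.4809  0.    ]
[ 0.5409 -0.1025  0.    ] [ 0.5322 -0.0989  0.    ]
```

```bash
cat >> h.py <<'E'
from scipy.spatial.transform import Rotation as Ro
def go(*targets):
    """print the 6 numbers to each (x,y,z,yawdeg) tool-down pose from the present pose"""
    o=get_obs(); R=Ro.from_euler('xyz',o['orientation'],degrees=True)
    for x,y,z,w in targets:
        d=R.inv().apply(np.array([x,y,z])-o['tool_pos'])/.3
        r=(R.inv()*Ro.from_euler('xyz',[180,0,w],degrees=True)).as_rotvec()/np.pi
        print(' '.join('%.4f'%v for v in np.r_[d,r]))
E
python3 -c "
from h import *
go((.37,.34,.29,-24),(.45,.14,.30,-24),(.548,-.105,.30,-24))"
```

```text
0.6950 0.7259 -0.2115 -0.0000 0.0000 0.0061
1.2001 1.2362 -0.2448 -0.0000 0.0000 0.0061
1.8189 1.8613 -0.2448 -0.0000 0.0000 0.0061
```

```bash
r="0.92 0.93 -0.2448 0 0 0"; python3 -m inch '0.92 0.93 -0.2448 0 0 0.006;0.92 0.93 -0.2448 0 0 0.006;0.92 0.93 -0.2448 0 0 0.006;0.92 0.93 -0.2448 0 0 0.006;0.92 0.93 -0.2448 0 0 0.006;0.92 0.93 -0.2448 0 0 0.006;0.92 0.93 -0.2448 0 0 0.006;0.92 0.93 -0.2448 0 0 0.006;0.92 0.93 -0.2448 0 0 0.006;0.92 0.93 -0.2448 0 0 0.006'
python3 -m inch '0.8 0.8 0 0 0 0;0.8 0.8 0 0 0 0;0.8 0.8 0 0 0 0;0.8 0.8 0 0 0 0;0.8 0.8 0 0 0 0;0.8 0.8 0 0 0 0;0.8 0.8 0 0 0 0;0.8 0.8 0 0 0 0;0.8 0.8 0 0 0 0;0.8 0.8 0 0 0 0'
python3 - <<'E'
from h import *
im=snapshot('wrist'); cv2.imwrite('pics/w1.png',im[:,:,::-1]); print(get_obs()['force'])
for t in('carton_top','carton_low','carton_base','dock'): print(t,boxes_of('wrist',t)[:3])
go((.548,-.105,.30,-24))
E
```

```text
clock: 3.33
tool_pos: [0.409, 0.2542, 0.3015]
orientation: [-179.9, -0.0, -24.0]
force: [0.8, 0.6, 0.5]
opening: 0.0878
gripper_force: 0.0
clock: 4.17
tool_pos: [0.5304, -0.0621, 0.2995]
orientation: [180.0, 0.0, -24.2]
force: [-0.8, 0.1, -0.4]
opening: 0.0874
gripper_force: 0.0
[ 0.64754512  0.65829597 -0.09643566]
carton_top []
carton_low [{'rect': [313.2, 206.0, 5.3, 43.7], 'p': 0.51}]
carton_base [{'rect': [475.9, 60.5, 156.6, 114.6], 'p': 0.74}]
dock [{'rect': [293.1, 93.0, 22.8, 129.5], 'p': 0.91}]
0.1180 0.1173 0.0008 -0.0001 -0.0001 0.0006
```

View pics/w1.png

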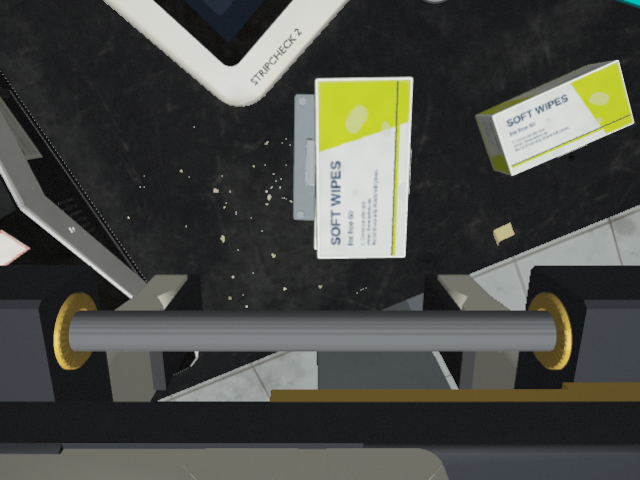

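Wrist view: carton_top's top face has corners at about (315,78), (412,76), (405,258), (317,258). The dock shows at its left, and carton_base is at (555,115).

Run:
```python
from h import *
c=camera_params('wrist')
def rect(uv,z):
    P=np.array([onz(u,c,z)[:2] for u in uv]); m=P.mean(0); 
    l=(P[0]+P[1]-P[2]-P[3])/2; w=(P[1]+P[2]-P[0]-P[3])/2
    print(m.round(4),'len',np.hypot(*l).round(4),'w',np.hypot(*w).round(4),np.degrees(np.arctan2(l[1],l[0])),np.degrees(np.arctan2(w[1],w[0])))
rect([(315,78),(412,76),(405,258),(317,258)],.172)
rect([(618,61),(633,123),(511,175),(493,118)],.045)
for uv in((240,105),(105,0)): print('device',onz(uv,c,0),onz(uv,c,.05))
r=__import__('json').load(open('r.json'))
for k in r: print(k,proj(box(*r[k]),c).round()[1::2].tolist())
```

```text
[ 0.5449 -0.1021] len 0.1199 w 0.0613 -22.970614306192452 -113.35085125797524
[ 0.493  -0.2982] len 0.1186 w 0.0586 -89.36600432747834 179.79650245624782
device [ 0.63054106 -0.02310302  0.        ] [ 0.62642077 -0.0300638   0.05      ]
device [7.70747159e-01 5.26356309e-02 5.55111512e-17] [0.75133153 0.03741237 0.05      ]
carton_top [[418.0, 70.0], [407.0, 253.0], [317.0, 69.0], [316.0, 253.0]]
carton_base [[636.0, 121.0], [512.0, 173.0], [620.0, 54.0], [492.0, 110.0]]
carton_low [[404.0, 89.0], [391.0, 246.0], [318.0, 86.0], [313.0, 244.0]]
```

```bash
python3 -c "
from h import *
go((.5465,-.1035,.30,-23.4),(.5465,-.1035,.136,-23.4))"
```

```text
0.1114 0.1147 0.0008 -0.0001 -0.0001 -0.0028
0.1112 0.1149 0.5474 -0.0001 -0.0001 -0.0028
```

```bash
python3 -m inch '0.111 0.115 0 0 0 -0.003;0.111 0.115 0 0 0 -0.003;0.111 0.115 0.1 0 0 -0.003;0.111 0.115 0.2 0 0 -0.003;0.111 0.115 0.3 0 0 -0.003;0.111 0.115 0.4 0 0 -0.003;0.111 0.115 0.5 0 0 -0.003;0.111 0.115 0.547 0 0 -0.003;0.111 0.115 0.547 0 0 -0.003;0.111 0.115 0.547 0 0 -0.003' -1
python3 -m inch '0 0 0 0 0 0;0 0 0 0 0 0;0 0 0 0 0 0;0 0 0 0 0 0;0 0 0 0 0 0;0 0 0 0 0 0;0 0 0 0 0 0' 1
```

```text
clock: 5.25
tool_pos: [0.5464, -0.1037, 0.136]
orientation: [179.9, 0.0, -23.3]
force: [0.7, 0.5, -0.0]
opening: 0.0874
gripper_force: 0.0
clock: 5.83
tool_pos: [0.5469, -0.1048, 0.1368]
orientation: [-180.0, -0.1, -23.4]
force: [-1.1, 0.3, 6.1]
opening: 0.0619
gripper_force: 30.0
```

```bash
python3 -c "
from h import *
go((.5469,-.1048,.27,-23.4),(.495,-.18,.28,-90))"
```

```text
0.0006 -0.0002 -0.4441 -0.0001 -0.0004 -0.0002
-0.0583 0.2986 -0.4776 -0.0003 -0.0003 0.3698
```

```bash
python3 -m inch '0 0 -0.05 0 0 0;0 0 -0.15 0 0 0;0 0 -0.25 0 0 0;0 0 -0.35 0 0 0;0 0 -0.45 0 0 0;0 0.03 -0.47 0 0 0.03;-0.03 0.08 -0.477 0 0 0.06;-0.04 0.14 -0.477 0 0 0.1;-0.05 0.22 -0.477 0 0 0.14;-0.058 0.298 -0.477 0 0 0.18'
python3 -c "
from h import *
go((.495,-.18,.28,-90))"
```

```text
clock: 6.67
tool_pos: [0.4941, -0.18, 0.2788]
orientation: [-180.0, 0.0, -56.0]
force: [0.6, -0.3, -0.9]
opening: 0.062
gripper_force: 29.9
0.0016 -0.0024 -0.0039 -0.0000 0.0002 0.1886
```

```bash
python3 -m inch '0.002 -0.002 -0.004 0 0 0.04;0.002 -0.002 -0.004 0 0 0.08;0.002 -0.002 -0.004 0 0 0.12;0.002 -0.002 -0.004 0 0 0.16;0.002 -0.002 -0.004 0 0 0.189;0.002 -0.002 -0.004 0 0 0.189;0.002 -0.002 -0.004 0 0 0.189'
python3 - <<'E'
from h import *
np.set_printoptions(precision=4,suppress=True)
c=camera_params('wrist'); im=snapshot('wrist'); cv2.imwrite('pics/w2.png',im[:,:,::-1])
for t in('carton_base','carton_low'):
    for l in cut_out('wrist',t)[:3]:
        print(t,l['rect'],l['p'])
        if t=='carton_base': print(fit([(l['pixels'],c)],[.495,-.299,0,0],free_z=False))
E
```

```text
clock: 7.25
tool_pos: [0.4956, -0.1798, 0.28]
orientation: [180.0, 0.0, -89.6]
force: [-0.3, 0.7, -1.4]
opening: 0.0624
gripper_force: 30.0
carton_base [277.7, 0.5, 75.1, 123.9] 0.88
(array([ 0.4926, -0.3017,  0.0082, -0.001 ]), [np.float64(0.015585068783644185)])
carton_low [187.2, 235.5, 22.5, 40.3] 0.94
```

View pics/w2.png

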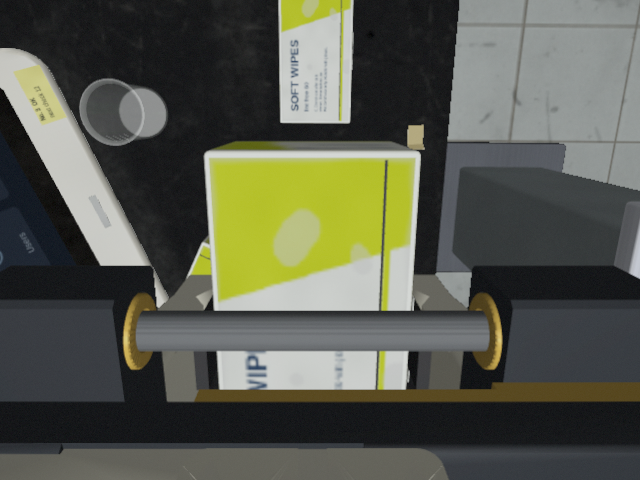

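Run:
```python
from h import *
c=camera_params('wrist'); o=get_obs(); print(o['tool_pos'],o['orientation'])
g=cv2.cvtColor(cv2.imread('pics/w2.png'),cv2.COLOR_BGR2GRAY)
def ref(uv,w=5): return cv2.cornerSubPix(g,np.array([[uv]],np.float32),(w,w),(-1,-1),(3,50,.01))[0,0]
for n,z,uv in(('held',.2800-.0098+.045,[(206,153),(420,153)]),('base',.045,[(281,123),(350,122)])):
    q=[ref(u) for u in uv]; P=[onz(u,c,z) for u in q]; print(n,q,P,'mid',(P[0]+P[1])/2,'w',np.hypot(*(P[1]-P[0])[:2]))
```

```text
[ 0.49574639 -0.17978596  0.28008641] [ 1.79990802e+02  4.71662139e-03 -8.96107122e+01]
held [array([204.3255 , 152.07951], dtype=float32), array([419.18423, 150.62302], dtype=float32)] [array([ 0.5253926 , -0.23924979,  0.3152    ]), array([ 0.46487902, -0.24004995,  0.3152    ])] mid [ 0.49513581 -0.23964987  0.3152    ] w 0.06051886316834614
base [array([279.79004, 122.30786], dtype=float32), array([349.37897, 122.7089 ], dtype=float32)] [array([ 0.52357079, -0.24238294,  0.045     ]), array([ 0.46195551, -0.2424426 ,  0.045     ])] mid [ 0.49276315 -0.24241277  0.045     ] w 0.06161531542191
```

Wrist view: held carton front edge runs (204,152)–(419,151). Base carton near edge runs (280,122)–(349,123), with the beaker clear to the left.

```bash
python3 -c "
from h import *
go((.4945,-.3013,.28,-90.2),(.4945,-.3013,.0575,-90.2))"
```

```text
0.4050 0.0069 0.0003 0.0001 0.0000 0.0033
0.4051 0.0068 0.7419 0.0001 0.0000 0.0033
```

```bash
python3 -m inch '0.13 0.007 0 0 0 0.003;0.26 0.007 0.05 0 0 0.003;0.36 0.007 0.15 0 0 0.003;0.405 0.007 0.25 0 0 0.003;0.405 0.007 0.37 0 0 0.003;0.405 0.007 0.5 0 0 0.003;0.405 0.007 0.6 0 0 0.003;0.405 0.007 0.67 0 0 0.003;0.405 0.007 0.72 0 0 0.003;0.405 0.007 0.742 0 0 0.003'
python3 -m inch '0 0 0 0 0 0;0 0 0.003 0 0 0;0 0 0.006 0 0 0;0 0 0.006 0 0 0;0 0 0.006 0 0 0'
```

```text
clock: 8.23
tool_pos: [0.4928, -0.3009, 0.0549]
orientation: [179.8, 0.1, -90.2]
force: [-1.6, 4.7, 9.2]
opening: 0.0618
gripper_force: 29.8
clock: 8.65
tool_pos: [0.4948, -0.3015, 0.0567]
orientation: [-179.9, -0.0, -90.3]
force: [0.1, 0.1, -0.2]
opening: 0.062
gripper_force: 30.0
```

```bash
python3 -m inch '0 0 0.003 0 0 0;0 0 0.004 0 0 0;0 0 0.004 0 0 0;0 0 0.004 0 0 0'
```

```text
clock: 8.98
tool_pos: [0.4942, -0.3013, 0.0547]
orientation: [-180.0, -0.0, -90.3]
force: [0.2, 0.1, -1.4]
opening: 0.0615
gripper_force: 30.0
```

```bash
python3 -m inch '0 0 0.003 0 0 0;0 0 0.004 0 0 0;0 0 0.004 0 0 0;0 0 0.004 0 0 0'; python3 -m inch '0 0 0.003 0 0 0;0 0 0.003 0 0 0;0 0 0.003 0 0 0'
```

```text
clock: 9.32
tool_pos: [0.4943, -0.3014, 0.0545]
orientation: [-180.0, -0.0, -90.3]
force: [-2.7, 2.1, 8.7]
opening: 0.0617
gripper_force: 30.0
clock: 9.57
tool_pos: [0.4944, -0.3014, 0.0544]
orientation: [-180.0, -0.0, -90.3]
force: [-5.4, 4.5, 16.8]
opening: 0.0615
gripper_force: 30.0
```

```bash
python3 -m inch '0 0 -0.004 0 0 0;0 0 -0.004 0 0 0' ; python3 -m inch '0 0 0 0 0 0;0 0 0 0 0 0;0 0 0 0 0 0;0 0 0 0 0 0;0 0 0 0 0 0;0 0 -0.05 0 0 0;0 0 -0.15 0 0 0;0 0 -0.28 0 0 0;0 0 -0.42 0 0 0;0 0 -0.56 0 0 0' -1
python3 -c "
from h import *
go((.495,-.18,.28,-90),(.50,-.08,.30,-24))"
```

```text
clock: 9.73
tool_pos: [0.4945, -0.3014, 0.0544]
orientation: [-179.9, -0.0, -90.3]
force: [-3.0, 2.9, 9.0]
opening: 0.0616
gripper_force: 30.0
clock: 10.57
tool_pos: [0.4936, -0.3012, 0.2225]
orientation: [179.9, 0.0, -90.3]
force: [1.8, 0.3, -0.0]
opening: 0.0874
gripper_force: 0.0
-0.4042 -0.0024 -0.1914 0.0003 0.0001 -0.0016
-0.7376 -0.0173 -0.2581 0.0003 0.0003 -0.3683
```

```bash
python3 -m inch '-0.1 0 -0.19 0 0 0;-0.2 0 -0.19 0 0 0;-0.3 0 -0.19 0 0 0;-0.4 0 -0.19 0 0 0;-0.5 0 -0.25 0 0 0;-0.5 0 -0.25 0 0 0;-0.5 0 -0.25 0 0 0'
cat > see.py <<'E'
from h import *
import sys
np.set_printoptions(precision=4,suppress=True)
def see(name,things):
    c=camera_params('wrist'); print(get_obs()['tool_pos']); im=snapshot('wrist'); cv2.imwrite(f'pics/{name}.png',im[:,:,::-1])
    for t,x0 in things:
        for l in cut_out('wrist',t)[:3]: print(t,np.round(l['rect']),round(l['p'],2),*fit([(l['pixels'],c)],x0,free_z=False))
E
python3 -c "
from see import *
see('w3',[('carton_top',[.494,-.301,.045,0])])
go((.50,-.09,.28,-24))"
```

```text
clock: 11.15
tool_pos: [0.4955, -0.15, 0.2972]
orientation: [-179.9, 0.0, -90.1]
force: [0.3, -0.1, -1.4]
opening: 0.0875
gripper_force: 0.0
[ 0.4955 -0.15    0.2972]
carton_top [272.   1.  86.  89.] 0.61 [ 0.4929 -0.3023  0.058  -0.0021] [np.float64(0.03193359205053692)]
-0.2045 -0.0163 0.0525 0.0000 0.0001 -0.3681
```

View pics/w3.png

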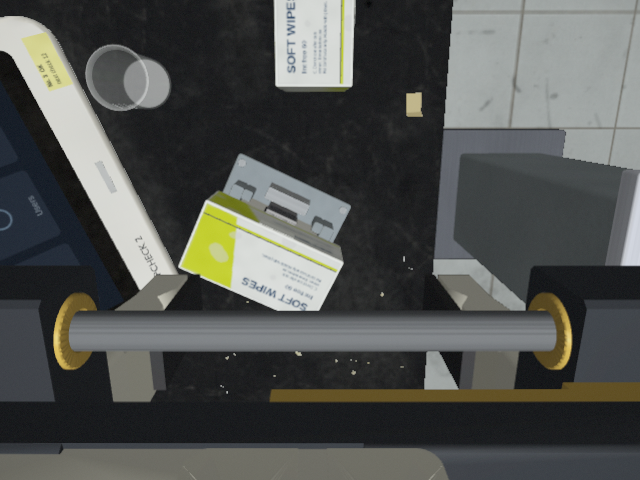

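Column: carton_top fits at (0.4929,-0.3023), which lies on the base. carton_low sits at about (265,250) on the cassette.

```bash
python3 -m inch '-0.05 0 0 0 0 -0.04;-0.1 0 0.02 0 0 -0.08;-0.15 -0.01 0.03 0 0 -0.12;-0.2 -0.016 0.05 0 0 -0.16;-0.2 -0.016 0.05 0 0 -0.2;-0.2 -0.016 0.05 0 0 -0.24;-0.2 -0.016 0.05 0 0 -0.28;-0.2 -0.016 0.05 0 0 -0.32;-0.2 -0.016 0.05 0 0 -0.36;-0.2 -0.016 0.05 0 0 -0.368'
python3 -m inch '0 0 0 0 0 0;0 0 0 0 0 0'
python3 -c "
from see import *
see('w4',[('carton_low',[.543,-.101,.082,1.14])])
print(boxes_of('wrist','dock')[:2],boxes_of('wrist','carton_low')[:2])"
```

```text
clock: 12.08
tool_pos: [0.4998, -0.0926, 0.28]
orientation: [179.9, 0.1, -23.7]
force: [-0.4, -0.3, 0.5]
opening: 0.088
gripper_force: 0.0
clock: 12.25
tool_pos: [0.4998, -0.0923, 0.2803]
orientation: [180.0, 0.1, -24.2]
force: [0.5, -0.2, -0.8]
opening: 0.0877
gripper_force: 0.0
[ 0.4998 -0.0923  0.2803]
carton_low [258.  68.  92. 172.] 0.74 [ 0.5366 -0.1029  0.0841  1.123 ] [np.float64(0.028622248944672024)]
[{'rect': [250.4, 74.2, 114.6, 138.8], 'p': 0.62}] [{'rect': [261.1, 66.9, 90.2, 171.7], 'p': 0.69}, {'rect': [252.1, 75.8, 111.9, 136.1], 'p': 0.66}]
```

View pics/w4.png

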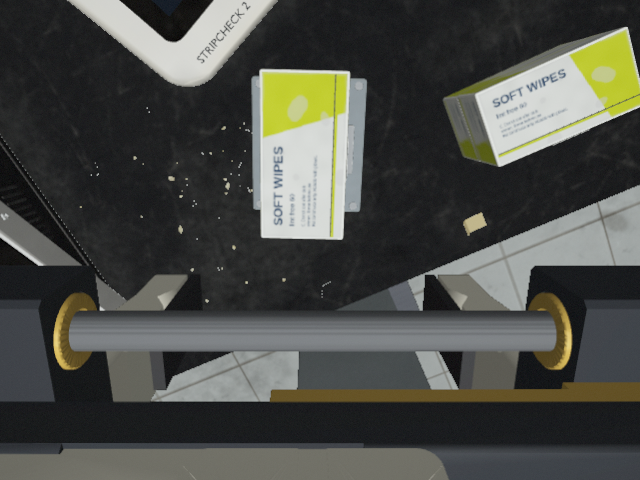

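carton_low's top face spans (260,70)–(350,238) over the dock, clear of other items.

```bash
python3 -c "
from h import *
go((.538,-.1025,.28,-25.5),(.538,-.1025,.0915,-25.5))"
```

```text
0.1302 -0.0188 0.0027 0.0001 0.0001 0.0076
0.1304 -0.0190 0.6310 0.0001 0.0001 0.0076
```

```bash
python3 -m inch '0.13 -0.019 0 0 0 0.008;0.13 -0.019 0.1 0 0 0.008;0.13 -0.019 0.2 0 0 0.008;0.13 -0.019 0.3 0 0 0.008;0.13 -0.019 0.4 0 0 0.008;0.13 -0.019 0.5 0 0 0.008;0.13 -0.019 0.58 0 0 0.008;0.13 -0.019 0.63 0 0 0.008;0.13 -0.019 0.63 0 0 0.008;0.13 -0.019 0.63 0 0 0.008' -1
python3 -m inch '0 0 0 0 0 0;0 0 0 0 0 0;0 0 0 0 0 0;0 0 0 0 0 0;0 0 0 0 0 0;0 0 0 0 0 0;0 0 0 0 0 0' 1
python3 -c "
from h import *
go((.495,-.18,.28,-90.2))"
```

```text
clock: 13.28
tool_pos: [0.5378, -0.1022, 0.0917]
orientation: [179.9, 0.1, -25.5]
force: [-0.0, 0.3, 0.5]
opening: 0.0876
gripper_force: 0.0
clock: 13.87
tool_pos: [0.5384, -0.1021, 0.0929]
orientation: [-180.0, -0.1, -25.5]
force: [-1.6, -0.6, 6.4]
opening: 0.0618
gripper_force: 30.0
-0.0183 0.2963 -0.6239 -0.0003 -0.0002 0.3595
```

```bash
python3 -m inch '0 0 -0.05 0 0 0;0 0 -0.15 0 0 0;0 0 -0.27 0 0 0;0 0 -0.39 0 0 0;0 0 -0.5 0 0 0;0 0.03 -0.6 0 0 0.03;0 0.08 -0.624 0 0 0.06;-0.01 0.15 -0.624 0 0 0.1;-0.018 0.22 -0.624 0 0 0.14;-0.018 0.296 -0.624 0 0 0.18'
python3 -m inch '0 0 0 0 0 0.04;0 0 0 0 0 0.08;0 0 0 0 0 0.12;0 0 0 0 0 0.16;0 0 0 0 0 0.18;0 0 0 0 0 0.18;0 0 0 0 0 0.18'
python3 - <<'E'
from see import *
see('w5',[('carton_top',[.494,-.301,.045,0])])
c=camera_params('wrist'); o=get_obs(); print(o['tool_pos'],o['orientation'])
g=cv2.cvtColor(cv2.imread('pics/w5.png'),cv2.COLOR_BGR2GRAY)
z=o['tool_pos'][2]-.0105+.045
q=[cv2.cornerSubPix(g,np.array([[u]],np.float32),(8,8),(-1,-1),(3,50,.01))[0,0] for u in((205,152),(419,151))]
P=[onz(u,c,z) for u in q]; print('held',q,P,(P[0]+P[1])/2)
go((.4945,-.18,.28,-90.2),(.4945,-.3013,.28,-90.2),(.4945,-.3013,.103,-90.2))
E
```

```text
clock: 14.7
tool_pos: [0.4941, -0.18, 0.2793]
orientation: [-180.0, 0.0, -58.1]
force: [0.4, -0.3, -1.8]
opening: 0.062
gripper_force: 30.0
clock: 15.28
tool_pos: [0.4947, -0.1798, 0.279]
orientation: [180.0, 0.0, -90.0]
force: [0.2, 0.4, -0.9]
opening: 0.0617
gripper_force: 30.0
[ 0.4947 -0.1798  0.279 ]
carton_top [269.   2.  88. 126.] 0.79 [ 0.493  -0.3007  0.0556 -0.0135] [np.float64(0.01736703912587867)]
[ 0.4948 -0.1798  0.2791] [179.9888   0.0084 -90.0424]
held [array([205.3879, 151.8629], dtype=float32), array([419.3994, 150.254 ], dtype=float32)] [array([ 0.5239, -0.2395,  0.3136]), array([ 0.4633, -0.2399,  0.3136])] [ 0.4936 -0.2397  0.3136]
0.0007 0.0011 -0.0030 0.0001 0.0000 0.0009
0.4050 0.0008 -0.0030 0.0001 0.0000 0.0009
0.4051 0.0007 0.5870 0.0001 0.0000 0.0009
```

View pics/w5.png

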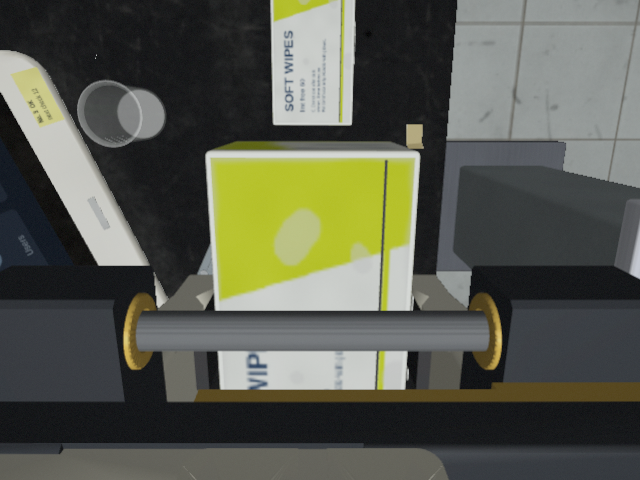

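Held carton front edge is at (205,152)–(419,150), same place as before, with the column at the top centre.

```bash
python3 -m inch '0.13 0 0 0 0 0.001;0.26 0 0.03 0 0 0.001;0.36 0 0.1 0 0 0.001;0.405 0 0.2 0 0 0.001;0.405 0 0.3 0 0 0.001;0.405 0 0.4 0 0 0.001;0.405 0 0.48 0 0 0.001;0.405 0 0.54 0 0 0.001;0.405 0 0.57 0 0 0.001;0.405 0 0.58 0 0 0.001'
python3 -m inch '0 0 0 0 0 0;0 0 0 0 0 0;0 0 0.004 0 0 0;0 0 0.007 0 0 0;0 0 0.007 0 0 0;0 0 0.007 0 0 0'
```

```text
clock: 16.22
tool_pos: [0.4937, -0.3011, 0.1035]
orientation: [179.8, 0.0, -90.3]
force: [-0.5, -0.9, -2.2]
opening: 0.0621
gripper_force: 30.0
clock: 16.72
tool_pos: [0.4948, -0.3014, 0.1037]
orientation: [-180.0, -0.0, -90.3]
force: [-1.2, 0.4, -0.7]
opening: 0.0619
gripper_force: 30.0
```

```bash
python3 -m inch '0 0 0.003 0 0 0;0 0 0.004 0 0 0;0 0 0.004 0 0 0;0 0 0.004 0 0 0'
```

```text
clock: 17.05
tool_pos: [0.4945, -0.3014, 0.1019]
orientation: [180.0, 0.0, -90.4]
force: [-1.2, -0.0, -2.1]
opening: 0.0618
gripper_force: 30.0
```

```bash
python3 -m inch '0 0 0.003 0 0 0;0 0 0.004 0 0 0;0 0 0.004 0 0 0;0 0 0.004 0 0 0';python3 -m inch '0 0 0.003 0 0 0;0 0 0.003 0 0 0;0 0 0.003 0 0 0;0 0 0.003 0 0 0'
```

```text
clock: 17.38
tool_pos: [0.4946, -0.3014, 0.1009]
orientation: [-180.0, -0.0, -90.4]
force: [-0.6, 0.3, 1.8]
opening: 0.0616
gripper_force: 30.0
clock: 17.72
tool_pos: [0.4949, -0.3015, 0.1009]
orientation: [-179.9, -0.0, -90.3]
force: [-1.9, 3.2, 8.6]
opening: 0.0618
gripper_force: 30.0
```

```bash
python3 -m inch '0 0 -0.002 0 0 0;0 0 0 0 0 0' - ; python3 -m inch '0 0 0 0 0 0;0 0 0 0 0 0;0 0 0 0 0 0;0 0 0 0 0 0;0 0 0 0 0 0;0 0 -0.05 0 0 0;0 0 -0.15 0 0 0;0 0 -0.28 0 0 0;0 0 -0.42 0 0 0;0 0 -0.56 0 0 0' -1
python3 -m inch '-0.1 0 -0.08 0 0 0;-0.2 0 -0.09 0 0 0;-0.3 0 -0.09 0 0 0;-0.4 0 -0.09 0 0 0;-0.52 0 -0.09 0 0 0;-0.6 0 -0.09 0 0 0;-0.64 0 -0.09 0 0 0;-0.64 0 -0.09 0 0 0;-0.64 0 -0.09 0 0 0'
python3 - <<'E'
from see import *
see('w6',[('carton_low',[.494,-.301,.09,0]),('carton_top',[.494,-.301,.09,0])])
go((.47,-.07,.28,-25))
E
```

```text
clock: 17.88
tool_pos: [0.4949, -0.3015, 0.1009]
orientation: [-179.9, -0.0, -90.3]
force: [-3.5, 5.6, 15.2]
opening: 0.0618
gripper_force: 30.0
clock: 18.72
tool_pos: [0.494, -0.3013, 0.2687]
orientation: [179.9, 0.0, -90.4]
force: [1.2, -0.4, -0.5]
opening: 0.0875
gripper_force: 0.0
clock: 19.47
tool_pos: [0.4958, -0.1089, 0.2943]
orientation: [-180.0, -0.0, -90.3]
force: [-0.4, 0.3, -0.4]
opening: 0.0876
gripper_force: 0.0
[ 0.4958 -0.1089  0.2943]
carton_low [269.   0.  93.  34.] 0.56 [ 0.4932 -0.3015  0.0968 -0.0112] [np.float64(0.031184440559440585)]
carton_top [276.  30.  76.  12.] 0.88 [ 0.4948 -0.2943  0.0943 -0.0048] [np.float64(0.8109662131932592)]
-0.1329 0.0866 0.0467 0.0001 0.0000 -0.3633
```

View pics/w6.png

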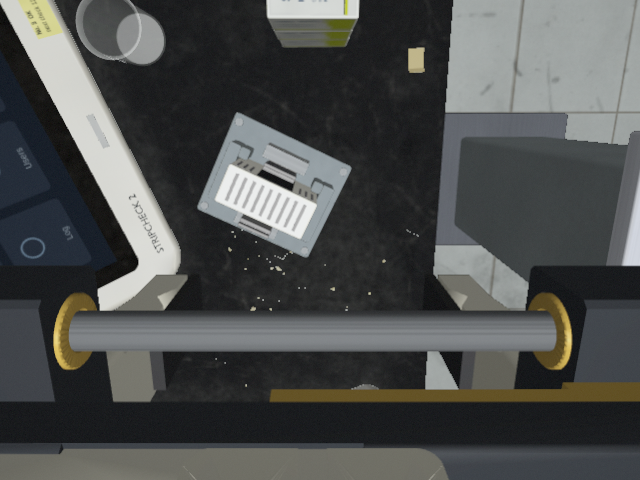

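Column of three is at the top centre (near edge about row 20–45), aligned. The white cassette top is at (217–318,163–236), dock base corners at (238,113), (351,168), (306,257), (197,208).

```bash
python3 -m inch '-0.03 0.02 0.01 0 0 -0.04;-0.06 0.04 0.02 0 0 -0.08;-0.1 0.06 0.03 0 0 -0.12;-0.13 0.087 0.047 0 0 -0.16;-0.13 0.087 0.047 0 0 -0.2;-0.13 0.087 0.047 0 0 -0.24;-0.13 0.087 0.047 0 0 -0.28;-0.13 0.087 0.047 0 0 -0.32;-0.13 0.087 0.047 0 0 -0.363;-0.13 0.087 0.047 0 0 -0.363'
python3 -m inch '0 0 0 0 0 0;0 0 0 0 0 0'
python3 - <<'E'
from see import *
see('w7',[('cassette',[.54,-.1,.008,-.44])])
c=camera_params('wrist')
for t in('cassette','dock'):print(t,boxes_of('wrist',t)[:2])
for t in('cassette','dock','catch_left_pad','catch_right_pad'):print(t,[(l['uv'],l['p']) for l in landmark_of('wrist',t)][:2])
# white top of the cassette
im=cv2.imread('pics/w7.png'); m=(im.min(2)>150).astype(np.uint8)
m=cv2.morphologyEx(m,cv2.MORPH_CLOSE,np.ones((11,11)))
for k in cv2.findContours(m,0,2)[0]:
    if cv2.contourArea(k)>1500:
        r=cv2.minAreaRect(k); b=cv2.boxPoints(r)
        print(r); P=np.array([onz(u,c,.082)[:2] for u in b]); e=P[1:]-P[:-1]; print(P.mean(0),np.hypot(*e.T),np.degrees(np.arctan2(e[:,1],e[:,0])))
E
```

```text
clock: 20.45
tool_pos: [0.4699, -0.0711, 0.28]
orientation: [180.0, 0.0, -24.8]
force: [0.2, 0.2, -0.4]
opening: 0.0875
gripper_force: 0.0
clock: 20.62
tool_pos: [0.4699, -0.0707, 0.28]
orientation: [180.0, 0.0, -25.3]
force: [0.1, 0.4, -0.4]
opening: 0.0878
gripper_force: 0.0
[ 0.4699 -0.0707  0.28  ]
cassette [276.  49.  83. 113.] 0.79 [ 0.5258 -0.096  -0.0309  0.8181] [np.float64(0.43181818181818177)]
cassette [{'rect': [277.5, 47.2, 78.6, 113.2], 'p': 0.72}, {'rect': [456.2, 48.3, 29.3, 71.0], 'p': 0.49}]
dock [{'rect': [254.3, 34.7, 118.9, 143.7], 'p': 0.64}]
cassette [([576.0, 42.6], 0.34)]
dock []
catch_left_pad [([276.1, 107.1], 0.73)]
catch_right_pad [([352.7, 105.6], 0.62)]
((227.5, 376.0), (48.0, 153.0), 90.0)
[0.3497 0.0736] [0.1419 0.0516 0.1467] [-115.2083  154.4997   64.7994]
((543.7994384765625, 248.7732391357422), (104.31207275390625, 252.8765106201172), 66.33686065673828)
[ 0.3426 -0.2311] [0.204  0.0972 0.2166] [ -89.9614 -172.407    91.7187]
((310.0, 108.49998474121094), (117.99998474121094, 130.99996948242188), -0.0)
[ 0.5346 -0.0999] [0.1006 0.0904 0.1006] [ -27.3161 -115.2113  156.739 ]
((584.1823120117188, 44.87061309814453), (99.9246826171875, 135.8684539794922), 67.16634368896484)
[ 0.4883 -0.311 ] [0.0958 0.0767 0.1005] [ -93.0978 -171.6807   88.1412]
((183.5, 20.0), (40.0, 107.0), 90.0)
[ 0.6354 -0.0415] [0.0802 0.0278 0.0819] [-115.2757  152.2216   64.7322]
```

View pics/w7.png

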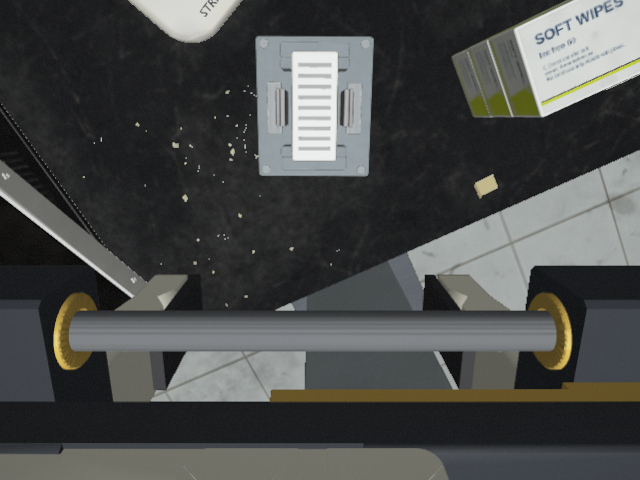

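Dock base corners are (257,37), (373,37), (369,176), (260,176). The cassette's white top is (293,52)–(336,160) with catches at (276,107) and (353,106), and the column on the right is square.

Run:
```python
from h import *
np.set_printoptions(precision=4,suppress=True)
c=camera_params('wrist'); o=get_obs()
Rt=Ro.from_euler('xyz',o['orientation'],degrees=True).as_matrix(); Rc=cv2.Rodrigues(c['rvec'])[0]
Rct=Rc@Rt; tct=Rc@o['tool_pos']+c['tvec']   # tool->cam
R6=Ro.from_euler('xyz',[180,0,-90.35],degrees=True).as_matrix(); p6=np.array([.4957,-.1089,.2943])
Rc6=Rct@R6.T; c6=dict(c,rvec=cv2.Rodrigues(Rc6)[0].ravel(),tvec=tct-Rc6@p6)
def rect(img,c,uv,z):
    g=cv2.cvtColor(cv2.imread(img),cv2.COLOR_BGR2GRAY)
    q=cv2.cornerSubPix(g,np.array(uv,np.float32)[:,None],(4,4),(-1,-1),(3,50,.01))[:,0]
    P=np.array([onz(u,c,z)[:2] for u in q]); l=(P[0]+P[1]-P[2]-P[3])/2; w=(P[1]+P[2]-P[0]-P[3])/2
    print(img,np.round(q,1).tolist(),P.mean(0),'lw',np.hypot(*l),np.hypot(*w),np.degrees(np.arctan2(l[1],l[0])))
rect('pics/w7.png',c,[(293,52),(337,52),(336,160),(292,160)],.082)
rect('pics/w7.png',c,[(257,37),(373,37),(369,176),(260,176)],.008)
rect('pics/w6.png',c6,[(318,199),(302,236),(217,200),(230,163)],.082)
rect('pics/w6.png',c6,[(351,168),(306,257),(197,208),(238,113)],.008)
print((onz((276.1,107.1),c,.068)+onz((352.7,105.6),c,.068))/2,onz((276.1,107.1),c,.068)-onz((352.7,105.6),c,.068))
# height of the top by parallax between the two views
def tri(a,b):
    (o1,d1),(o2,d2)=ray(a,c),ray(b,c6); s=np.linalg.lstsq(np.c_[d1,-d2],o2-o1,rcond=None)[0]; return (o1+s[0]*d1+o2+s[1]*d2)/2
for a,b in(((293,52),(318,199)),((337,52),(302,236)),((336,160),(217,200)),((292,160),(230,163))): print(tri(a,b))
```

```text
Traceback (most recent call last):
cv2.error: OpenCV(4.12.0) :-1: error: (-5:Bad argument) in function 'cornerSubPix'
> Overload resolution failed:
>  - Layout of the output array corners is incompatible with cv::Mat
>  - Expected Ptr<cv::UMat> for argument 'corners'
```

Run:
```python
from h import *
np.set_printoptions(precision=4,suppress=True)
c=camera_params('wrist'); o=get_obs()
Rt=Ro.from_euler('xyz',o['orientation'],degrees=True).as_matrix(); Rc=cv2.Rodrigues(c['rvec'])[0]
Rct=Rc@Rt; tct=Rc@o['tool_pos']+c['tvec']   # tool->cam
R6=Ro.from_euler('xyz',[180,0,-90.35],degrees=True).as_matrix(); p6=np.array([.4957,-.1089,.2943])
Rc6=Rct@R6.T; c6=dict(c,rvec=cv2.Rodrigues(Rc6)[0].ravel(),tvec=tct-Rc6@p6)
def rect(img,c,uv,z):
    g=cv2.cvtColor(cv2.imread(img),cv2.COLOR_BGR2GRAY)
    q=cv2.cornerSubPix(g,np.array(uv,np.float32)[:,None].copy(),(4,4),(-1,-1),(3,50,.01)).reshape(-1,2)
    P=np.array([onz(u,c,z)[:2] for u in q]); l=(P[0]+P[1]-P[2]-P[3])/2; w=(P[1]+P[2]-P[0]-P[3])/2
    print(img,np.round(q,1).tolist(),P.mean(0),'lw',np.hypot(*l),np.hypot(*w),np.degrees(np.arctan2(l[1],l[0]))); return q
a=rect('pics/w7.png',c,[(293,52),(337,52),(336,160),(292,160)],.082)
rect('pics/w7.png',c,[(257,37),(373,37),(369,176),(260,176)],.008)
b=rect('pics/w6.png',c6,[(217,200),(230,163),(318,199),(302,236)],.082)
rect('pics/w6.png',c6,[(197,208),(238,113),(351,168),(306,257)],.008)
print((onz((276.1,107.1),c,.068)+onz((352.7,105.6),c,.068))/2,onz((276.1,107.1),c,.068)-onz((352.7,105.6),c,.068))
def tri(a,b):
    (o1,d1),(o2,d2)=ray(a,c),ray(b,c6); s=np.linalg.lstsq(np.c_[d1,-d2],o2-o1,rcond=None)[0]; return (o1+s[0]*d1+o2+s[1]*d2)/2
print(np.array([tri(u,v) for u,v in zip(a,b)]))
```

```text
pics/w7.png [[292.3999938964844, 51.5], [337.29998779296875, 52.29999923706055], [335.1000061035156, 159.6999969482422], [292.29998779296875, 159.39999389648438]] [ 0.5358 -0.1036] lw 0.08228510666233535 0.03480076022016184 -25.62227934942645
pics/w7.png [[255.6999969482422, 36.400001525878906], [373.20001220703125, 37.70000076293945], [367.3999938964844, 175.10000610351562], [259.5, 174.6999969482422]] [ 0.5356 -0.1036] lw 0.12744447550878177 0.10813478522803603 -25.419082033454213
pics/w6.png [[214.3000030517578, 199.60000610351562], [229.89999389648438, 163.5], [318.0, 199.0], [299.70001220703125, 238.60000610351562]] [ 0.5355 -0.1048] lw 0.08192241940068365 0.037176854024689364 -24.269456460994874
pics/w6.png [[196.60000610351562, 207.6999969482422], [236.1999969482422, 111.5999984741211], [351.29998779296875, 167.10000610351562], [306.70001220703125, 257.1000061035156]] [ 0.5358 -0.1039] lw 0.12809641160107627 0.10788933885096808 -25.74254865904518
[ 0.5367 -0.1042  0.068 ] [0.0257 0.0578 0.    ]
[[ 0.5806 -0.1059  0.0815]
 [ 0.5655 -0.1371  0.0805]
 [ 0.4893 -0.1019  0.0624]
 [ 0.5063 -0.0701  0.0824]]
```

```bash
python3 -c "
from h import *
go((.536,-.103,.28,-25.6),(.536,-.103,.12,-25.6),(.536,-.103,.051,-25.6))"
```

```text
0.2459 0.0058 0.0004 -0.0000 -0.0000 0.0031
0.2458 0.0058 0.5337 -0.0000 -0.0000 0.0031
0.2458 0.0058 0.7637 -0.0000 -0.0000 0.0031
```

```bash
python3 -m inch '0.13 0.006 0 0 0 0.003;0.246 0.006 0.08 0 0 0.003;0.246 0.006 0.2 0 0 0.003;0.246 0.006 0.3 0 0 0.003;0.246 0.006 0.4 0 0 0.003;0.246 0.006 0.48 0 0 0.003;0.246 0.006 0.53 0 0 0.003;0.246 0.006 0.53 0 0 0.003;0.246 0.006 0.53 0 0 0.003'
python3 -m inch '0 0 0.05 0 0 0;0 0 0.1 0 0 0;0 0 0.15 0 0 0;0 0 0.19 0 0 0;0 0 0.22 0 0 0;0 0 0.232 0 0 0;0 0 0.232 0 0 0;0 0 0.232 0 0 0'
python3 -c "
from h import *
go((.536,-.103,.051,-25.6))"
```

```text
clock: 21.77
tool_pos: [0.5358, -0.1032, 0.1207]
orientation: [179.9, 0.1, -25.6]
force: [-0.4, -0.0, 1.8]
opening: 0.0881
gripper_force: 0.0
clock: 22.43
tool_pos: [0.5367, -0.103, 0.0524]
orientation: [-180.0, -0.1, -25.5]
force: [0.7, 0.6, 0.4]
opening: 0.0877
gripper_force: 0.0
-0.0022 0.0010 0.0045 -0.0002 -0.0004 0.0003
```

```bash
python3 -m inch '0 0 0 0 0 0;0 0 0 0 0 0;0 0 0 0 0 0;0 0 0 0 0 0;0 0 0 0 0 0;0 0 0 0 0 0;0 0 0 0 0 0;0 0 0 0 0 0;0 0 0 0 0 0;0 0 0 0 0 0' 1;python3 -m inch '0 0 0 0 0 0;0 0 0 0 0 0;0 0 0 0 0 0;0 0 0 0 0 0'
```

```text
clock: 23.27
tool_pos: [0.536, -0.1034, 0.0519]
orientation: [180.0, -0.0, -25.5]
force: [-0.8, -1.7, 5.2]
opening: 0.0454
gripper_force: 30.0
clock: 23.6
tool_pos: [0.536, -0.1034, 0.0519]
orientation: [180.0, -0.0, -25.5]
force: [-1.3, -2.6, 5.5]
opening: 0.0453
gripper_force: 30.0
```

```bash
python3 -m inch '0 0 -0.003 0 0 0;0 0 -0.007 0 0 0;0 0 -0.01 0 0 0;0 0 -0.01 0 0 0;0 0 -0.01 0 0 0'
python3 - <<'E'
from see import *
im=snapshot('scene'); cv2.imwrite('pics/s8.png',cv2.resize(im[170:320,200:400,::-1],None,fx=3.8,fy=3.8,interpolation=cv2.INTER_CUBIC))
E
```

```text
clock: 24.02
tool_pos: [0.5359, -0.103, 0.0543]
orientation: [180.0, 0.0, -25.6]
force: [1.2, -0.2, -2.4]
opening: 0.0453
gripper_force: 30.0
```

```bash
python3 -m inch '0 0 -0.01 0 0 0;0 0 -0.03 0 0 0;0 0 -0.06 0 0 0;0 0 -0.1 0 0 0;0 0 -0.15 0 0 0;0 0 -0.2 0 0 0;0 0 -0.26 0 0 0;0 0 -0.32 0 0 0;0 0 -0.37 0 0 0;0 0 -0.39 0 0 0'
python3 -m inch '0 0 0 0 0 0;0 0 0 0 0 0;0 0 0 0 0 0;0 0 0 0 0 0;0 0 0 0 0 0;0 0 0 0 0 0'
python3 - <<'E'
from h import *
im=snapshot('scene'); cv2.imwrite('pics/s9.png',cv2.resize(im[150:320,190:400,::-1],None,fx=3.5,fy=3.5,interpolation=cv2.INTER_CUBIC))
E
```

```text
clock: 24.9
tool_pos: [0.5373, -0.1031, 0.1749]
orientation: [-179.9, -0.2, -25.5]
force: [0.7, 0.9, -2.6]
opening: 0.0451
gripper_force: 30.0
clock: 25.4
tool_pos: [0.5357, -0.1031, 0.1707]
orientation: [180.0, 0.1, -25.6]
force: [0.5, -0.6, -2.7]
opening: 0.0454
gripper_force: 30.0
```

View pics/s9.png

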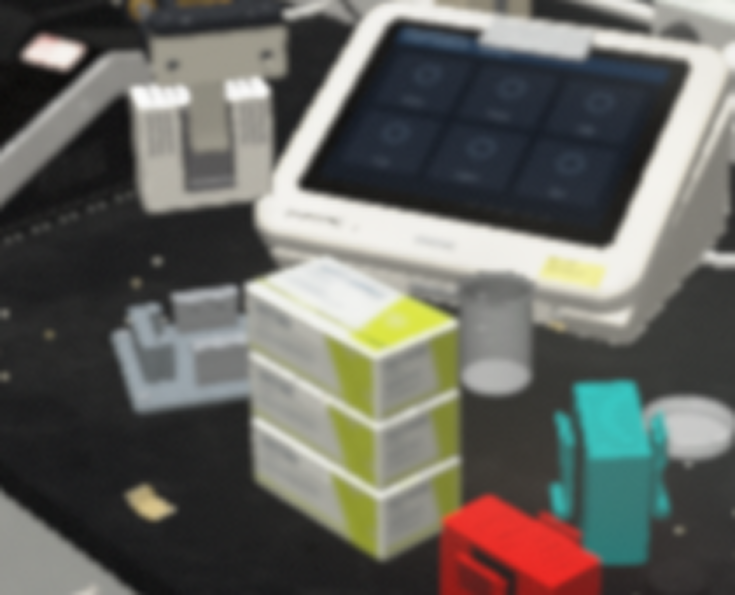

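The cassette hangs level over the empty dock (crop (205,150)), held by its catches, and the three-carton column is square (crop (355,410)). I'm handing in.

```bash
python3 -c "
from plant import *
print(close_job())"
```

```text
the job is handed in; nothing more can be done
None
```

I stacked both cartons squarely on the bottom carton and handed the job in with the cassette held by its pinched catches, level and about 12 cm above its seat over the dock; the verdict was not shown.

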